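# Shake the last tea packet out of the slotted tea box onto the tea tray

## Robot

A 6-joint arm with a two-finger parallel gripper is mounted at the origin on a cart in front of the work surface, level with it; the furniture and walls round the work are solid. World frame = base frame: x ahead of the robot, y to its left, z up, the work surface at z = 0. Lengths are in mm, angles in rad, forces in N, time in s.
With the tool pointing down it reaches from about 425 to 950 mm from the base axis. Payload 14.7 kg.
Tool frame: the origin (TCP) lies on the centre line of the jaws, within the pads' length; the fingertips stand 11 mm ahead of it and the grasp point (between the pads) lies 8 mm behind it; z points along the fingers, y is the line along which they close (so a half turn about z gives the same grasp; the last joint's range is limited). The gripper opens to 85 mm and grips with 20 to 120 N. Pads are 22 mm wide; open, the fingers measure 114 mm over their backs; the gripper's body (76 mm by 85 mm) begins 54 mm behind the grasp point. The pads swing forward as they close: fully open they stand 13 mm farther back than shut.
Start: joints at [1.159, 0.48, 1.596, -0, 1.065, -0.047], TCP at [231.871, 607.23, 242.297] pointing down, gripper open.
Joint ranges: [-2.75, 2.75], [-0.82, 2.05], [0.23, 2.67], [-1.56, 4.7], [0.09, 2.69], [-2.92, 2.92]. Speed limits (rad/s): [1.89, 1.89, 2.39, 3.01, 3.01, 3.01].

## Interface

Orientations are given as a unit quaternion [x, y, z, w].
In Python, from bench import manip, viewer gives the robot as it stands. The module is installed in compiled form; this text tells all that it offers.
- The arm moves only by the tool apply_moves, never from a script. Its argument "targets" is a list of rows, each a list of 7 numbers: the shift along the tool's x, y, z in units of 0.25 m (1.0 is 0.25 m), then the turn, a rotation vector about the tool's x, y, z in units of 30 degrees (1.0 is 30 degrees), then the gripper command: -1 is shut, 1 is fully open, values between are in proportion. In form: [[dx, dy, dz, wx, wy, wz, hand], ...]. A call has 1 to 12 rows; each row shifts and turns the commanded pose from where the row before left it, along the tool's axes as they then stand; what a row does not reach is not made up. A row lasts 1/12 s, in which the tool goes at most 41.7 mm and 7.16 degrees, less where a joint would pass 70% of its speed; a pose out of reach is approached as far as the arm can. A call with a number of a shift or a turn outside -1 to 1 is refused whole. A call with a gripper value outside its range is refused whole. The fingers move at their own pace and stop on an object; "squeeze" is the grip in N (left out, the last holds). Time passes only in rows, so rows that do not move let the fingers close. It gives the time, the measured TCP pose, the force, the opening and the grip force at its end, in the units of the state.
- manip.state(): the state, without advancing time (a new reading comes with each control period).
- viewer.snapshot(name): name is "scene" or "top" or "wrist"; returns the picture (400x640x3 uint8, red, green, blue); there is no depth.
- viewer.camera_model(name): a dict with "fx", "fy", "cx", "cy" (pixels), "world_from_camera" (4x4, takes a point from camera to world coordinates). Camera axes: x right, y up, looking along -z (the intrinsics and any distortion apply to the point x, -y, -z); pixel columns grow to the right and rows downward; lengths in mm; the calibration is good to about 2 mm. The wrist camera is an equidistant fisheye: a pixel r from the principal point sees the ray r / f radians off the axis. A picture is of the moment at which its call begins: read the wrist's pose just before it. camera_model takes no time and is no camera call; for the wrist camera it gives the pose at the moment of the call.
- manip.close_job(): hands the job in; it is judged then, once.
The state is a dict: "time": time; "q": joint angles; "qd": joint speeds; "tau": joint torques, N m; "tool_pos": TCP position; "orientation": TCP orientation; "force": force on the tool from outside, world axes, zero at the start; "wrist_torque": the same for the moment, N m; "width": finger opening in mm; "finger_force": force on a finger pad.
Only numpy, scipy, OpenCV 4.12 (cv2) and the standard library are available. Lean on these libraries where they do the work, as an engineer would, in place of code of your own. Each camera call takes 0.05 s, during which the arm holds its last target. There are 200 camera calls.

## Task

The tea tray is nearly laid: it still needs the red tea packet, the last one in the clear tea box that is kept slot-down on its dark wooden foot. Lift the tea box, hold it low over the empty front part of the tray and shake it briskly from side to side until the packet lines up with the slot and drops onto the tray. Then stand the box back on its foot, fully down inside the rim, leaving the packet lying in the tray and the cup and sugar bowl undisturbed.

Things in the scene. Friction and masses are not known exactly. Their poses are not given: they have to be found in the camera images.
- tea_box: Tea box, 0.3 kg, upside down on its slotted board; clear walls, 68 (own x) x 60 (own y) x 110 mm plus a wooden grip block on top. Origin: centre of the underside; z up. Inside 62 x 54 x 96 mm. The 6 mm board under it has one central slot, 62 mm along x, 27 mm along y. The packet can slide 36 mm along the box's y and falls when within 4 mm of the middle.
- grip (a point): Centre of the tea box's grip block (62 mm along the box's x, 30 mm along y, 35 mm high, rounded edges), 128 mm above the box's underside; the block's top is 17 mm higher. Pinch it across its 30 mm, along the box's y.
- slot (a point): Centre of the slot, level with the tea box's underside. What frees the packet: brisk to-and-fro strokes of the box along its y, 35 to 60 mm long at a mean 0.25 to 0.45 m/s with quick reversals; usually 2 to 8 strokes each way. Slower strokes (0.2 m/s and less) only carry it along. If it jams askew, a short up-and-down jolt loosens it.
- packet: Red tea packet, carton 18 (own x) x 52 (own y) x 66 mm (own z), 25 g. Origin: centre of its underside. It starts on edge in the tea box against a long wall, 52 mm side along the box's x, on the ledge beside the slot, so it does not fall when the box is merely lifted. It leaves the slot 66 mm tall: hold the box's underside 75 to 150 mm above the tray floor.
- foot: Fixed dark wooden foot of the tea box, 96 (x) x 88 mm (y). Origin: centre of its underside on the worktop. Its floor is 8 mm up, ringed by a rim 6 mm higher; inside the rim 76 x 68 mm: the tea box has 4 mm of play each way, its x along the foot's x. Seated, the box's origin is 8 mm above the foot's.
- tray: Loose wooden serving tray, 210 mm (own x) x 300 mm (own y), 0.9 kg. Origin: centre of its underside; own x points away from the robot. Floor 6 mm thick, rim 26 mm high and 9 mm thick, dark wire grips on the two short (y) ends up to 43 mm high.
- drop_spot (a point): Point on the tray floor in the middle of its free front part: 45 mm to the front (own -x) of the tray's centre, 6 mm above its underside.
- tea_cup: Porcelain tea cup, 97 x 118 x 70 mm high, on the far right (own -y) part of the tray. Origin: centre of its underside.
- sugar_bowl: Porcelain sugar bowl with lid, 95 mm across, 114 mm high, on the far left (own +y) part of the tray. Origin: centre of its underside.
Not all that is in view belongs to the job. Leave any blue look-alike of the tea_box alone.

How it is judged (in metres and radians):
On the way:
1. the red packet has fallen out of the tea box and lies still in the tray (x of packet in the frame of tray between -0.105 and 0.105 m and y of packet in the frame of tray between -0.15 and 0.15 m and z of packet in the frame of tray below 0.08 m and contact force between packet and tray above 0.02 N and contact force between packet and tea_box below 0.01 N and linear speed of packet below 0.02 m/s), for 0.2 s.
At the end, for the whole second after the job is handed in: The red packet lies still in the tray, inside its rim, touching the tray and not the tea box; the tea box stands still and upright (within 0.04 rad) on its foot, within 10 mm of the foot's centre and fully down inside the rim (origin no more than 10.5 mm above the foot's) (all of step 1 and horizontal distance between tea_box and foot below 0.01 m and z of tea_box in the frame of foot below 0.0105 m and angle between tea_box's own z axis and vertical below 0.04 rad and linear speed of tea_box below 0.02 m/s).
It fails at once if the tea cup on the tray is shifted by more than 25 mm or tipped (distance of tea_cup from where it was at the start of the episode above 0.025 m or angle between tea_cup's own z axis and vertical above 0.35 rad).
It fails at once if the sugar bowl on the tray is shifted by more than 25 mm or tipped (distance of sugar_bowl from where it was at the start of the episode above 0.025 m or angle between sugar_bowl's own z axis and vertical above 0.35 rad).
It fails at once if the packet is dropped from high up (clear below the box while still over 150 mm above the worktop) (z of packet in the frame of tea_box below -0.07 m and height (world z) of packet above 0.15 m).
It also fails if it takes over 54 s, if anything falls off the work surface, if the arm or the gripper's body presses on something with over 40 N, if the wrist force passes 120 N, or if a joint passes its speed limit or range.

## Working session

There is one attempt and no reset: what is moved stays moved. The work goes in short steps, Python scripts to look and compute and a tool call to move; the robot and the scene stay as the last step left them, time stands still between calls to the robot, and variables do not carry over. Pictures are saved under pics/ and viewed, at most 10 in all, crops included, and the job is handed in when it is done.

Besides the shell and the picture viewer there is one more tool, called after "Request:" as a command line: name --pt "numbers of a row" for each row, then --argument value for the rest. apply_moves: Moves the arm, as the interface text tells. Its arguments: {"type":"object","properties":{"targets":{"type":"array","items":{"type":"array","items":{"type":"number"}}},"squeeze":{"type":"number"}},"required":["targets"]}

```bash
mkdir -p pics
cat > h.py <<'E'
import numpy as np, cv2
from bench import manip, viewer
def save(n,f,crop=None,s=1):
    im=viewer.snapshot(n)[:,:,::-1]
    cv2.imwrite('pics/raw_'+f,im)
    if crop: im=im[crop[1]:crop[3],crop[0]:crop[2]]
    cv2.imwrite('pics/'+f,cv2.resize(im,None,fx=s,fy=s,interpolation=cv2.INTER_CUBIC))
def px2w(n,u,v,z,M=None):
    c=M or viewer.camera_model(n);T=np.array(c['world_from_camera'])
    a=np.array([(u-c['cx'])/c['fx'],(v-c['cy'])/c['fy']])
    if n=='wrist':
        r=np.hypot(*a); d=np.array([a[0]/r*np.sin(r),-a[1]/r*np.sin(r),-np.cos(r)])
    else: d=np.array([a[0],-a[1],-1])
    d=T[:3,:3]@d; o=T[:3,3]; return o+d*(z-o[2])/d[2]
E
python3 - <<'E'
from h import *
save('scene','a.png');save('top','b.png')
for n in('scene','top'):
    c=viewer.camera_model(n);print({k:np.round(v,3).tolist() for k,v in c.items()})
print(manip.state())
E
```

```text
{'fx': 409.944, 'fy': 409.944, 'cx': 326.116, 'cy': 196.359, 'world_from_camera': [[0.693, 0.424, -0.584, -377.1], [-0.721, 0.393, -0.57, -671.097], [-0.012, 0.816, 0.578, 978.008], [0.0, 0.0, 0.0, 1.0]]}
{'fx': 371.575, 'fy': 371.575, 'cx': 321.489, 'cy': 200.314, 'world_from_camera': [[-0.029, 0.981, -0.191, 265.251], [-0.999, -0.037, -0.039, 139.558], [-0.045, 0.19, 0.981, 1293.572], [0.0, 0.0, 0.0, 1.0]]}
{'time': 0.1, 'q': array([ 1.15938714e+00,  4.80763329e-01,  1.59681245e+00, -3.37752303e-05,
        1.06510352e+00, -4.65881210e-02]), 'qd': array([-0.00035701, -0.00206897, -0.00234953,  0.00117129,  0.0011206 ,
       -0.00106775]), 'tau': array([ 7.71889299e-04, -9.52249432e+01, -4.31047225e+01, -1.05156500e-04,
        5.08779689e-03,  3.91721505e-05]), 'tool_pos': array([231.74742934, 606.89808685, 241.73973022]), 'orientation': array([ 1.81392558e-01,  9.83410619e-01, -5.32495421e-04, -1.08952551e-04]), 'force': array([0.13562291, 0.37842563, 0.25223485]), 'wrist_torque': array([ 0.01023662, -0.01721968, -0.00487791]), 'finger_force': 0.0, 'width': 85.60347821625568}
```

View pics/a.png

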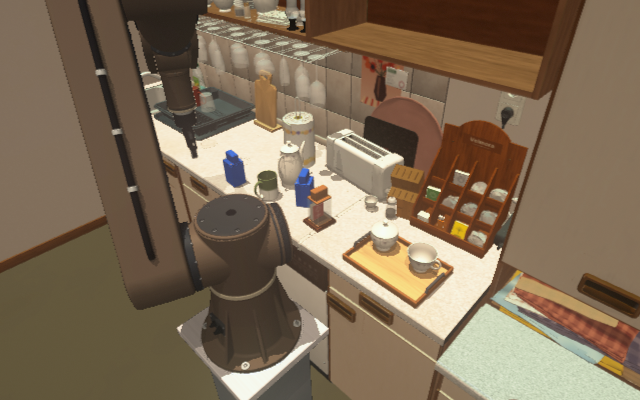

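View pics/b.png

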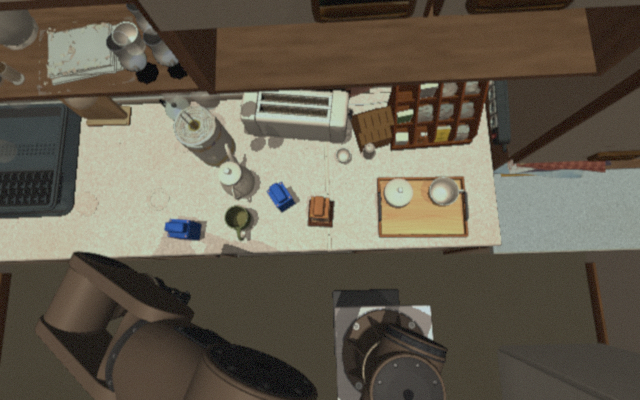

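The clear box with the brown grip is at top (319,210) and scene (320,207). The blue look-alikes are at top (183,229) and (280,195). The tray is around top (422,207), with the sugar bowl at (398,192) and the cup at (444,191). I'll check the choice in a close crop.

Run:
```python
from h import *
im=cv2.imread('pics/raw_b.png')[165:245,300:480]
im2=cv2.imread('pics/raw_a.png')[170:310,290:460]
A=cv2.resize(im,(720,320),interpolation=3)
cv2.imwrite('pics/c.png',A)
for u,v in [(319,210)]: print(px2w('top',u,v,153),px2w('top',u,v,0))
for u,v in [(378,178),(465,178),(467,236),(378,237)]: print(px2w('top',u,v,26))
```

```text
[456.8041608  193.35541013 153.        ] [482.49967133 200.57193462   0.        ]
[583.9214757  -10.05883891  26.        ]
[ 571.88102922 -308.75707544   26.        ]
[ 371.7484853  -295.15454252   26.        ]
[378.1685454   1.7654327  26.       ]
```

View pics/c.png

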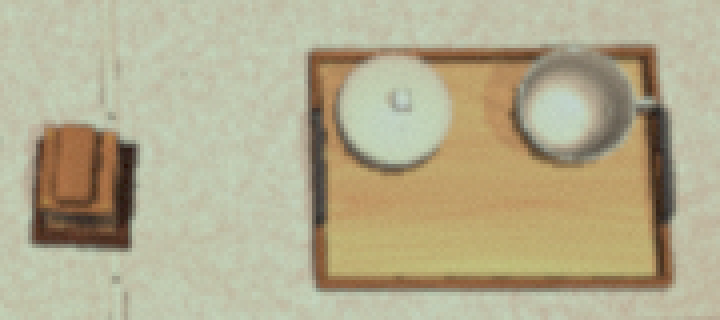

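The choice is right: clear walls, brown grip block and dark foot. The block's top centre is at about px (319,206). Next I work out the yaw and the moves.

```bash
cat >> h.py <<'E'
from scipy.spatial.transform import Rotation as Rn
def rel(p,yaw=None):
    s=manip.state();R=Rn.from_quat(s['orientation']).as_matrix()
    ya=np.arctan2(R[1,1],R[0,1])
    if yaw is not None: # turn about tool z (down): positive reduces world yaw
        d=(yaw-ya+np.pi/2)%np.pi-np.pi/2
        print('turn units total',np.round(np.degrees(-d)/30,3)); R=Rn.from_euler('z',d).as_matrix()@R
    print('pos',s['tool_pos'].round(1),'yaw',round(ya,3),'z',R[:,2].round(3),'units xyz',(R.T@(np.array(p)-s['tool_pos'])/250).round(3))
E
python3 - <<'E'
from h import *
f=lambda x,y,z:px2w('top',300+x/4,165+y/4,z).round(1)
a,b,c=f(32,245,14),f(131,248,14),f(137,145,14)
print(a,b,c,np.arctan2(*(b-a)[[0,1]]),np.arctan2(*(c-b)[[1,0]]))
g=f(76,165,153);print('grip',g)
print('box top corners',f(40,207,118),f(116,211,118),f(118,131,118))
t=[f(*p,26) for p in((308,50),(653,47),(670,288),(318,290))];print('tray',t,np.mean(t,0))
print('bowl knob',f(401,97,118),'cup',f(576,104,76))
rel([g[0],g[1],300],np.pi/2-.02)
E
```

```text
[424.4 239.7  14. ] [418.9 154.   14. ] [509.3 145.6  14. ] -3.0775031834208484 -0.09265430019257852
grip [468.7 193.  153. ]
box top corners [441.8 224.5 118. ] [436.5 163.7 118. ] [501.5 160.  118. ]
tray [array([585.9,  -6.7,  26. ]), array([ 576.6, -303.3,   26. ]), array([ 368.4, -296.5,   26. ]), array([376.3,  -3.2,  26. ])] [ 476.8   -152.425   26.   ]
bowl knob [520.7 -68.1 118. ] cup [ 518.4 -218.4   76. ]
turn units total -0.659
pos [231.7 606.9 241.7] yaw 1.206 z [-0.    -0.001 -1.   ] units xyz [-0.981 -1.637 -0.231]
```

Request:
apply_moves --pt "0 0 -0.08 0 0 -0.185 1" --pt "0 0 -0.08 0 0 -0.185 1" --pt "0 0 -0.08 0 0 -0.185 1"

```text
time: 0.35
tool_pos: [231.7, 606.8, 302.4]
orientation: [0.035, 0.999, -0.001, -0.0]
force: [-0.0, 0.5, 0.8]
width: 85.6
finger_force: 0.0
```

Request:
apply_moves --pt "-0.089 -0.132 0 0 0 0 1" --pt "-0.089 -0.132 0 0 0 0 1" --pt "-0.089 -0.132 0 0 0 0 1" --pt "-0.089 -0.132 0 0 0 0 1" --pt "-0.089 -0.132 0 0 0 0 1" --pt "-0.089 -0.132 0 0 0 0 1" --pt "-0.089 -0.132 0 0 0 0 1" --pt "-0.089 -0.132 0 0 0 0 1" --pt "-0.089 -0.132 0 0 0 0 1" --pt "-0.089 -0.132 0 0 0 0 1" --pt "-0.089 -0.132 0 0 0 0 1" --pt "-0.089 -0.132 0 0 0 0 1"

```text
time: 1.35
tool_pos: [469.2, 190.6, 302.2]
orientation: [0.037, 0.999, -0.0, -0.0]
force: [0.0, 0.7, 0.5]
width: 85.5
finger_force: 0.0
```

Run:
```python
from h import *
rel([468.7,193,300],1.496)
c=viewer.camera_model('wrist');print({k:np.round(v,3).tolist() for k,v in c.items()})
save('wrist','d.png')
im=cv2.imread('pics/raw_d.png');cv2.imwrite('pics/d.png',cv2.resize(im[100:400,140:540],(800,600),interpolation=3))
```

```text
turn units total 0.001
pos [469.2 190.6 302.2] yaw 1.497 z [-0. -0. -1.] units xyz [0.003 0.009 0.009]
{'fx': 309.707, 'fy': 309.707, 'cx': 320.723, 'cy': 201.589, 'world_from_camera': [[0.073, -0.955, -0.288, 395.711], [0.997, 0.07, 0.021, 195.717], [0.0, -0.289, 0.957, 434.087], [0.0, 0.0, 0.0, 1.0]]}
```

View pics/d.png

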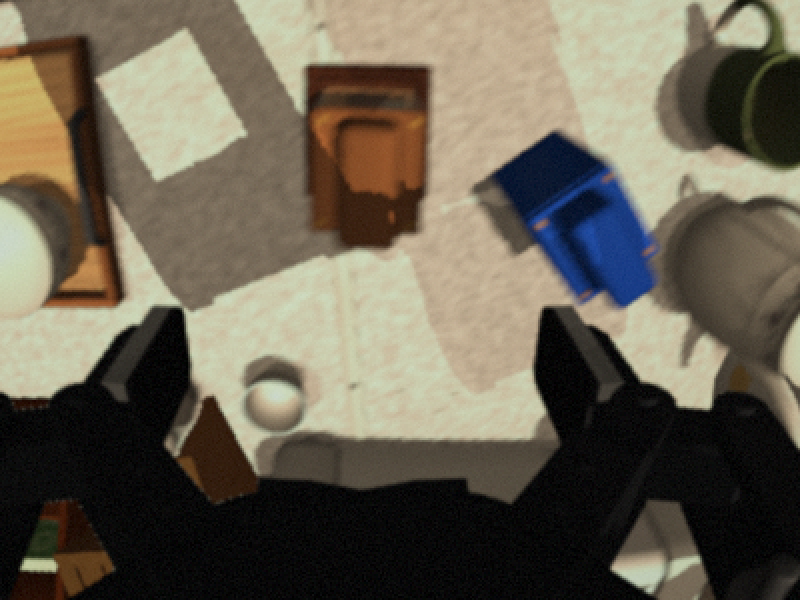

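Run:
```python
from h import *
im=cv2.imread('pics/raw_d.png')[125:230,280:370]
im=cv2.convertScaleAbs(im,alpha=1.7,beta=10)
cv2.imwrite('pics/e.png',cv2.resize(im,None,fx=5.5,fy=5.5,interpolation=3))
```

```text
(no output)
```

View pics/e.png

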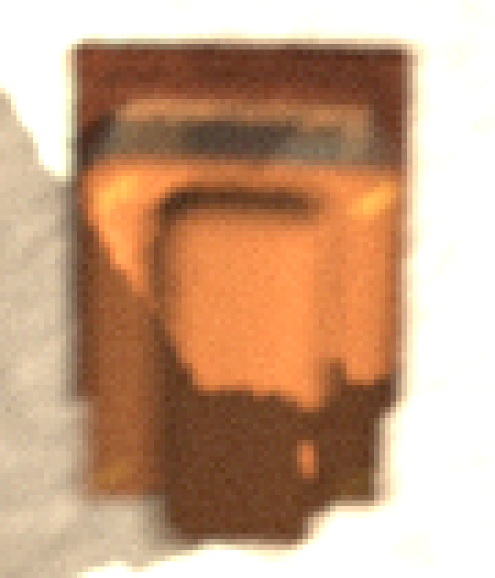

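Run:
```python
from h import *
f=lambda x,y,z:px2w('wrist',280+x/5.5,125+y/5.5,z).round(1)
for n,P,z in[('grip',[(160,205),(325,205),(160,540),(318,540)],153),('boxtop',[(80,165),(400,165),(88,495),(382,495)],118),('foot',[(78,45),(412,47)],14)]:
    w=[f(*p,z) for p in P];print(n,*w,np.mean(w,0).round(1))
    print([np.arctan2(*(w[i]-w[j])[[0,1]]).round(3) for i,j in ((1,0),(-1,-2))])
```

```text
grip [445.3 176.3 153. ] [447.3 203.7 153. ] [504.7 171.2 153. ] [506.8 199.  153. ] [476.  187.6 153. ]
[np.float64(0.073), np.float64(0.075)]
boxtop [442.3 160.1 118. ] [446.7 219.9 118. ] [507.4 155.4 118. ] [511.8 213.1 118. ] [477.  187.1 118. ]
[np.float64(0.073), np.float64(0.076)]
foot [426.7 152.1  14. ] [433.2 234.   14. ] [430. 193.  14.]
[np.float64(0.079), np.float64(0.079)]
```

Request:
apply_moves --pt "-0.016 -0.004 0.1 0 0 0 1" --pt "-0.016 -0.004 0.12 0 0 0 1" --pt "0 0 0.13 0 0 0 1" --pt "0 0 0.13 0 0 0 1" --pt "0 0 0.1 0 0 0 1" --pt "0 0 0.06 0 0 0 1" --pt "0 0 0.028 0 0 0 1" --pt "0 0 0 0 0 0 1"

```text
time: 2.07
tool_pos: [475.7, 189.7, 133.9]
orientation: [0.037, 0.999, -0.001, -0.001]
force: [-0.2, 0.4, -1.1]
width: 85.3
finger_force: 0.0
```

Request:
apply_moves --pt "0 0 0 0 0 0 -1" --pt "0 0 0 0 0 0 -1" --pt "0 0 0 0 0 0 -1" --pt "0 0 0 0 0 0 -1" --pt "0 0 0 0 0 0 -1" --pt "0 0 0 0 0 0 -1" --pt "0 0 0 0 0 0 -1" --pt "0 0 0 0 0 0 -1" --squeeze 60

```text
time: 2.73
tool_pos: [477.2, 190.2, 136.1]
orientation: [0.037, 0.999, 0.0, 0.001]
force: [0.3, 0.5, 8.7]
width: 29.0
finger_force: 60.6
```

Request:
apply_moves --pt "0 0 -0.02 0 0 0 -1" --pt "0 0 -0.04 0 0 0 -1" --pt "0 0 -0.06 0 0 0 -1" --pt "0 0 -0.08 0 0 0 -1" --pt "0 0 -0.08 0 0 0 -1" --pt "0 0 -0.06 0 0 0 -1" --pt "0 0 -0.04 0 0 0 -1" --pt "0 0 -0.02 0 0 0 -1"

```text
time: 3.4
tool_pos: [477.1, 190.1, 237.1]
orientation: [0.037, 0.999, 0.0, 0.001]
force: [0.3, -0.1, -1.6]
width: 29.3
finger_force: 60.5
```

Request:
apply_moves --pt "0 -0.02 0 0 0 0 -1" --pt "0 -0.04 0 0 0 0 -1" --pt "0.009 -0.06 0 0 0 0 -1" --pt "0.009 -0.06 0 0 0 0 -1" --pt "0.009 -0.06 0 0 0 0 -1" --pt "0.009 -0.06 0 0 0 0 -1" --pt "0.009 -0.07 0 0 0 0 -1" --pt "0.009 -0.07 0 0 0 0 -1" --pt "0.009 -0.07 0 0 0 0 -1" --pt "0.009 -0.07 0 0 0 0 -1" --pt "0.009 -0.07 0 0 0 0 -1" --pt "0.009 -0.07 0 0 0 0 -1"

```text
time: 4.4
tool_pos: [439.5, 10.6, 234.3]
orientation: [0.037, 0.999, -0.0, -0.001]
force: [-1.1, -0.3, -2.7]
width: 29.3
finger_force: 60.5
```

Request:
apply_moves --pt "0 -0.07 0 0 0 0 -1" --pt "0 -0.07 0 0 0 0 -1" --pt "0 -0.07 0 0 0 0 -1" --pt "0 -0.07 0 0 0 0 -1" --pt "0 -0.07 0 0 0 0 -1" --pt "0 -0.07 0 0 0 0 -1" --pt "0 -0.07 0 0 0 0 -1" --pt "0 -0.06 0 0 0 0 -1" --pt "0 -0.05 0 0 0 0 -1" --pt "0 -0.04 0 0 0 0 -1" --pt "0 -0.02 0 0 0 0 -1" --pt "0 0 0 0 0 0 -1"

```text
time: 5.4
tool_pos: [428.0, -153.3, 234.8]
orientation: [0.038, 0.999, 0.0, -0.0]
force: [-0.7, 0.0, -2.6]
width: 29.3
finger_force: 60.4
```

Run:
```python
from h import *
rel([427,-152,235],1.496)
save('scene','f.png',(320,160,480,310),3.7)
```

```text
turn units total -0.001
pos [ 428.  -153.3  234.8] yaw 1.495 z [-0.001  0.    -1.   ] units xyz [ 0.005  0.005 -0.001]
```

View pics/f.png

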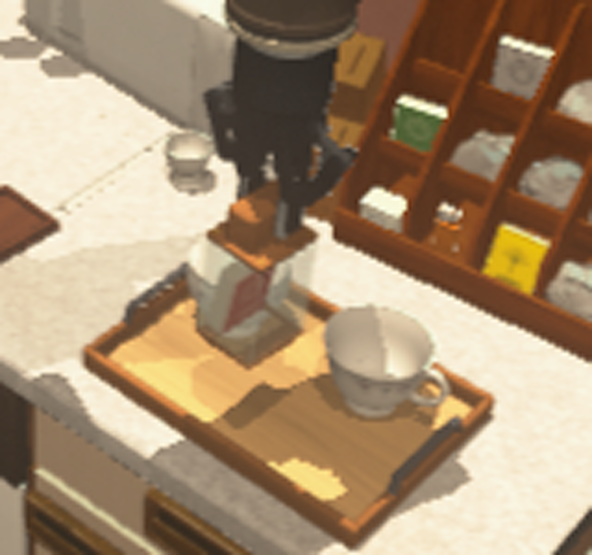

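The box is held over the free front part, with the red packet still inside at crop (245,300). Now I shake it.

Request:
apply_moves --pt "0 -0.1 0 0 0 0 -1" --pt "0 0.1 0 0 0 0 -1" --pt "0 0.1 0 0 0 0 -1" --pt "0 -0.1 0 0 0 0 -1" --pt "0 -0.1 0 0 0 0 -1" --pt "0 0.1 0 0 0 0 -1" --pt "0 0.1 0 0 0 0 -1" --pt "0 -0.1 0 0 0 0 -1" --pt "0 -0.1 0 0 0 0 -1" --pt "0 0.1 0 0 0 0 -1" --pt "0 0 0 0 0 0 -1" --pt "0 0 0 0 0 0 -1"

```text
time: 6.45
tool_pos: [428.3, -151.5, 235.1]
orientation: [0.037, 0.999, 0.0, -0.0]
force: [-1.6, -0.2, -2.6]
width: 29.2
finger_force: 62.1
```

```bash
cat >> h.py <<'E'
def red(f):
    save('scene',f,(320,160,480,310),3.7)
    im=cv2.imread('pics/raw_'+f)[160:310,320:480];h=cv2.cvtColor(im,40)
    m=((h[...,0]<6)|(h[...,0]>170))&(h[...,1]>110)&(h[...,2]>60)
    m=cv2.morphologyEx(m.astype('uint8'),cv2.MORPH_OPEN,np.ones((2,2)))
    n,l,s,c=cv2.connectedComponentsWithStats(m)
    for i in range(1,n):
        if s[i,4]>25: print('red x,y,w,h,area (crop px*3.7)',(s[i,:4]*3.7).astype(int),s[i,4])
E
python3 - <<'E'
from h import *
im=cv2.imread('pics/raw_f.png')
rel([428,-153,235],1.496); red('g.png')
E
```

```text
turn units total 0.003
pos [ 428.3 -151.5  235.1] yaw 1.498 z [-0.001  0.    -1.   ] units xyz [ 0.001 -0.006  0.001]
red x,y,w,h,area (crop px*3.7) [122 292  66  77] 196
```

View pics/g.png

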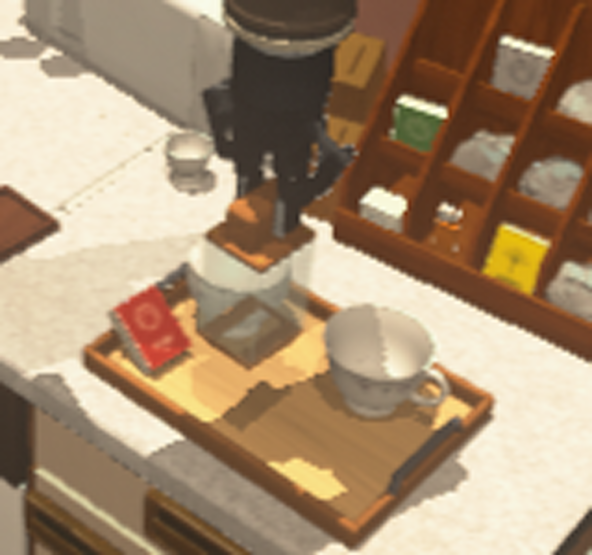

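The packet is out and leaning inside the tray's left end at crop (150,328). I'll lift clear and return to the foot.

Request:
apply_moves --pt "0 0 -0.04 0 0 0 -1" --pt "0 0 -0.06 0 0 0 -1" --pt "0 0 -0.06 0 0 0 -1" --pt "0 0 -0.04 0 0 0 -1" --pt "0 0.03 0 0 0 0 -1" --pt "0 0.06 0 0 0 0 -1" --pt "0 0.09 0 0 0 0 -1" --pt "0 0.1 0 0 0 0 -1" --pt "0 0.1 0 0 0 0 -1" --pt "0 0.1 0 0 0 0 -1" --pt "0 0.1 0 0 0 0 -1" --pt "0 0.1 0 0 0 0 -1"

```text
time: 7.5
tool_pos: [440.6, 18.9, 284.6]
orientation: [0.037, 0.999, 0.0, -0.0]
force: [0.8, -0.8, -2.3]
width: 29.5
finger_force: 62.2
```

Request:
apply_moves --pt "-0.013 0.1 0 0 0 0 -1" --pt "-0.013 0.1 0 0 0 0 -1" --pt "-0.013 0.1 0 0 0 0 -1" --pt "-0.013 0.1 0 0 0 0 -1" --pt "-0.013 0.1 0 0 0 0 -1" --pt "-0.013 0.09 0 0 0 0 -1" --pt "-0.013 0.06 0 0 0 0 -1" --pt "0 0.04 0 0 0 0 -1" --pt "0 0 0 0 0 0 -1" --pt "0 0 0 0 0 0 -1"

```text
time: 8.33
tool_pos: [476.0, 187.6, 284.6]
orientation: [0.036, 0.999, -0.0, -0.001]
force: [-0.3, -0.7, -2.9]
width: 29.3
finger_force: 62.3
```

Run:
```python
from h import *
rel([477.2,190.2,150],1.496); red('g2.png')
save('wrist','i.png'); save('top','i2.png')
a=cv2.imread('pics/raw_i.png')[110:260,230:430];b=cv2.imread('pics/raw_i2.png')[165:245,300:480]
a=cv2.resize(a,(400,300),interpolation=3);b=cv2.resize(b,(675,300),interpolation=3)
c=np.zeros((600,675,3),'uint8');c[:300,:400]=a;c[300:]=b;cv2.imwrite('pics/i.png',c)
```

```text
turn units total 0.004
pos [476.  187.6 284.6] yaw 1.498 z [-0.001 -0.001 -1.   ] units xyz [-0.005  0.011  0.539]
red x,y,w,h,area (crop px*3.7) [122 292  66  77] 182
```

View pics/i.png

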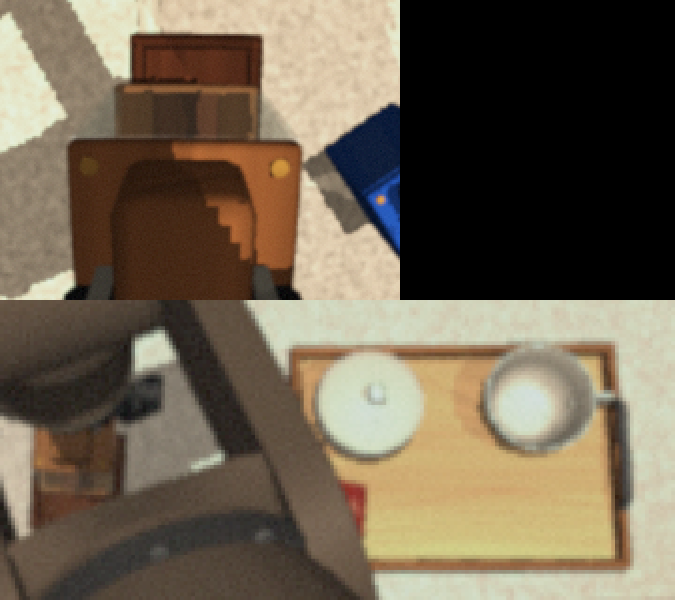

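Request:
apply_moves --pt "-0.005 0.008 0.03 0 0 0 -1" --pt "0 0 0.07 0 0 0 -1" --pt "0 0 0.1 0 0 0 -1" --pt "0 0 0.1 0 0 0 -1" --pt "0 0 0.1 0 0 0 -1" --pt "0 0 0.06 0 0 0 -1" --pt "0 0 0.03 0 0 0 -1" --pt "0 0 0.01 0 0 0 -1" --pt "0 0 0 0 0 0 -1" --pt "0 0 0 0 0 0 -1"

```text
time: 9.32
tool_pos: [478.6, 189.4, 161.0]
orientation: [0.037, 0.999, 0.0, 0.001]
force: [0.4, -0.8, -2.1]
width: 29.0
finger_force: 62.2
```

Run:
```python
from h import *
rel([477.2,190.2,136],1.496)
```

```text
turn units total 0.001
pos [478.6 189.4 161. ] yaw 1.496 z [ 0.001  0.    -1.   ] units xyz [0.006 0.003 0.1  ]
```

Request:
apply_moves --pt "0.004 0.003 0.02 0 0 0 -1" --pt "0 0 0.02 0 0 0 -1" --pt "0 0 0.02 0 0 0 -1" --pt "0 0 0.01 0 0 0 -1" --pt "0 0 0.01 0 0 0 -1" --pt "0 0 0.006 0 0 0 -1" --pt "0 0 0.006 0 0 0 -1" --pt "0 0 0.004 0 0 0 -1" --pt "0 0 0 0 0 0 -1"

```text
time: 10.07
tool_pos: [477.4, 190.6, 136.2]
orientation: [0.037, 0.999, 0.0, 0.0]
force: [0.2, 5.2, -3.5]
width: 28.7
finger_force: 62.3
```

Request:
apply_moves --pt "0 0.006 0 0 0 0 -1" --pt "0 0 0.004 0 0 0 -1" --pt "0 0 0 0 0 0 -1"

```text
time: 10.32
tool_pos: [477.4, 191.9, 135.9]
orientation: [0.037, 0.999, 0.0, 0.0]
force: [-3.5, 3.3, 14.6]
width: 29.3
finger_force: 64.6
```

Request:
apply_moves --pt "0 0 0 0 0 0 -0.1" --pt "0 0 0 0 0 0 0.2" --pt "0 0 0 0 0 0 0.6" --pt "0 0 0 0 0 0 1" --pt "0 0 0 0 0 0 1" --pt "0 0 0 0 0 0 1" --pt "0 0 -0.05 0 0 0 1" --pt "0 0 -0.1 0 0 0 1" --pt "0 0 -0.15 0 0 0 1" --pt "0 0 -0.15 0 0 0 1" --pt "0 0 -0.15 0 0 0 1" --pt "0 0 -0.06 0 0 0 1"

```text
time: 11.32
tool_pos: [478.6, 192.1, 305.1]
orientation: [0.037, 0.999, 0.001, 0.003]
force: [0.2, 1.0, 0.7]
width: 85.4
finger_force: 0.0
```

Run:
```python
from h import *
red('j.png');save('wrist','k.png')
a=cv2.imread('pics/raw_k.png')[110:260,230:430];b=cv2.imread('pics/raw_j.png')[170:320,280:480]
cv2.imwrite('pics/k.png',cv2.resize(np.hstack([a,b]),(800,300),interpolation=3))
```

```text
red x,y,w,h,area (crop px*3.7) [122 292  66  77] 184
```

View pics/k.png

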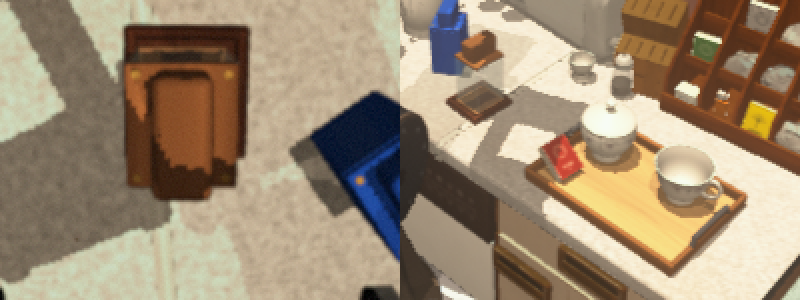

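Run:
```python
from h import *
f=lambda x,y,z:px2w('scene',320+x/3.7,160+y/3.7,z).round(0)
print('low edge',f(152,374,8),f(190,348,8))
for z in(40,50,60):print('top edge',f(112,312,z),f(152,288,z))
print('rim left front/back corners',f(87,354,26),)
print(px2w('top',397,215,8),px2w('top',397,229,8))
g=lambda x,y,z:px2w('wrist',230+x/2,110+y/2,z).round(1)
for P,z in[([(125,64),(238,64),(127,187),(237,187)],118),([(152,72),(213,72),(153,198),(212,198)],153),([(124,26),(249,27)],14)]:
    w=np.array([g(*p,z) for p in P]);print(z,w[:,:2].tolist(),w.mean(0).round(1))
```

```text
low edge [412. -59.   8.] [462. -63.   8.]
top edge [422.  -1.  40.] [473.  -7.  40.]
top edge [414.  -8.  50.] [464. -14.  50.]
top edge [405. -16.  60.] [455. -21.  60.]
rim left front/back corners [377. -12.  26.]
[453.77513956 -70.05113104   8.        ] [405.12884274 -66.78924136   8.        ]
118 [[435.9, 166.4], [440.2, 224.2], [501.8, 161.2], [506.2, 220.3]] [471. 193. 118.]
153 [[437.1, 181.8], [439.2, 209.6], [497.5, 177.1], [499.6, 205.4]] [468.4 193.5 153. ]
14 [[420.2, 158.0], [426.9, 242.2]] [423.6 200.1  14. ]
```

Run:
```python
from h import *
a=cv2.imread('pics/raw_a.png');b=cv2.imread('pics/raw_j.png')
g=lambda i:cv2.cvtColor(i,6).astype('float32')
for n,(x0,y0,x1,y1) in dict(grip=(308,182,330,205),foot=(302,215,338,232),bowl=(370,220,400,252),cup=(405,243,442,275)).items():
    w=cv2.createHanningWindow((x1-x0,y1-y0),cv2.CV_32F)
    print(n,cv2.phaseCorrelate(g(a[y0:y1,x0:x1]),g(b[y0:y1,x0:x1]),w))
cv2.imwrite('pics/l.png',cv2.resize(np.hstack([a[175:240,295:345],b[175:240,295:345]]),None,fx=7,fy=7,interpolation=3))
```

```text
grip ((-0.04492462696650712, 0.0010315531452338433), 0.8501875458492173)
foot ((-0.09882550601146534, -0.09517561046518175), 0.8682009209821253)
bowl ((0.023868960183508037, 0.06704508310031265), 1.010463468482097)
cup ((-0.02703795442095469, -0.002919359303177771), 0.9993209477514029)
```

View pics/l.png

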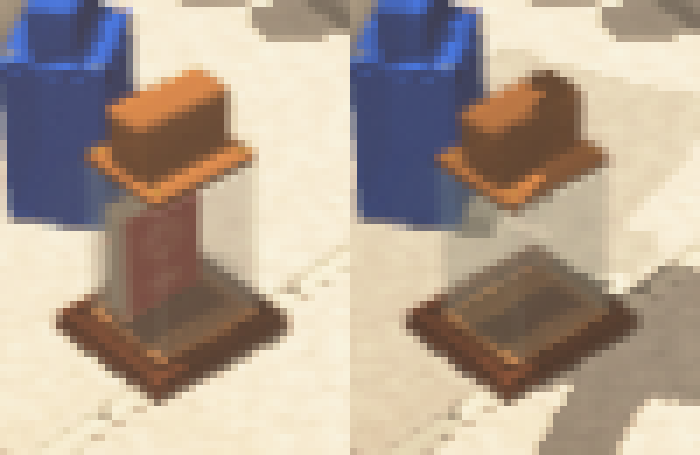

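The emptied box (right half) stands on its foot where it started, within a pixel at the same height, and the cup and bowl haven't moved. I'm handing it in.

```bash
python3 -c "
from bench import manip
print(manip.close_job())"
```

```text
the job is handed in; nothing more can be done
None
```

The job is handed in, though no verdict came back: the pictures show the red packet lying still in the tray, leaning against its left end. The tea box is back on its foot where it started, and the cup and sugar bowl have not moved.

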